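Fold and tuck the flap of a vial case

TASK

Close the white vial case using a fingertip only: push its standing flap over until it lies flat on the case, then press on it and push it along, against its thumb ledge, until its free edge is fully tucked beneath the lip and it stays shut when you let go. Touch the flap only from its outer side, never pinching or lifting it, and leave the bottle, the jar and the single vial where they stand.

Things in the scene. Friction and masses are not known exactly. Their poses are not given: they have to be found in the camera images.
- case: white plastic vial case, fixed to the counter, 130 (its x) x 120 (y) x 55 mm tall; origin at the centre of its underside, z up. The flap is hinged along the -x end (65 mm from the origin); the retaining lip stands at the +x end. Foam inside holds twelve vials, tops 8 mm below the rim. At the hinge end two slotted ears at y = -62 and +62 mm rise 6.5 mm above the rim.
- flap (a joint): angle of the white flap (104 mm long from the hinge line): 0 = flat on the case rim, a firm stop; pi/2 = upright; 1.75 = limit, leaning away from the lip. Folding it down lowers the value. It stays standing at its start; a light spring makes folding it flat take about 0.07 N m, and if let go untucked it rises again to about 0.25 rad.
- carriage (a joint): how far the hinge pin, and the flap with it, has slid along its slots towards the lip (case +x), in m: 0 = drawn back, 0.020 = fully home at the end of the slots. Starts within 2 mm of 0, stays where it is left, takes about 2 N to slide. The free edge comes down clear of the lip only while this is below about 0.005.
- hinge_mid (a point): middle of the hinge line, 57.5 mm above the counter, running through the middle of the thickness of the flap (4 mm thick, 104 mm wide along y); it slides with the flap. Axes are those of the case.
- ledge_mid (a point): foot of the thumb ledge on the flap's outer face (its top when flat), mid-width, 50 mm from the hinge line. The ledge is a step 6 mm high, 90 mm wide; its upright side faces the hinge, so a fingertip between hinge and ledge can push the flap towards the lip; the other side ramps down over 30 mm. Axes turn with the flap: x from hinge to free edge, z out of the outer face.
- edge_mid (a point): middle of the flap's free edge, half-way through its 4 mm thickness. Axes turn with the flap as above.
- lip_mid (a point): underside of the fixed retaining lip, mid-width, 7 mm above the case rim, 113 mm along the case from its hinge end. The lip is 70 mm wide and runs from here 17 mm further to +x; before here its nose turns up at 45 degrees over 4 mm to lead the edge in (top 14 mm above the rim). It clears the top of the flat flap by 2.5 mm. Axes are those of the case.
- pad: dark grey foam pad, 50 x 80 x 3 mm, on the inner face of the flap (facing down when the flap is shut), 30 to 80 mm from the hinge; not to be touched with the fingers. Its origin lies in the middle of the hinge line; axes turn with the flap.
- bottle: loose amber bottle with a black cap, 44 mm in diameter, 85 mm tall, upright beside the case; origin at the centre of its underside. A bystander.
- jar: loose white jar, 50 mm in diameter, 65 mm tall, upright beside the case; origin at the centre of its underside. A bystander.
- vial: loose amber vial with a white cap, 25 mm in diameter, 52 mm tall, upright near the case; origin at the centre of its underside. A bystander.
There are look-alikes about, which are no part of the job. What is shaped like the case but red is not meant.

How it is judged:
By the outcome, as a careful person would: the job done as asked, in the order asked, and still so for the second after the job is handed in, with the robot touching nothing.
It also fails if it takes over 38 s, if anything falls off the work surface, if the arm or the gripper's body presses on something with over 40 N, if the wrist force passes 120 N, or if a joint passes its speed limit or range.

ROBOT

A 6-joint arm with a two-finger parallel gripper is mounted at the origin on the work surface. World frame = base frame: x ahead of the robot, y to its left, z up, the work surface at z = 0. Lengths are in mm, angles in degrees, forces in N, time in s.
With the tool pointing down it reaches from about 225 to 725 mm from the base axis. Payload 3.1 kg.
Tool frame: the origin (TCP) lies where the fingers leave the gripper's body, on its centre line; the fingertips stand 73 mm ahead of it and the grasp point (between the pads) lies 54 mm ahead of it; z points along the fingers, y is the direction in which the jaws open and shut (so a half turn about z gives the same grasp; the last joint's range is limited). The gripper opens to 85 mm and grips with 20 to 120 N. Pads are 22 mm wide; open, the fingers measure 114 mm over their backs; the gripper's body (76 mm by 85 mm) begins 54 mm behind the grasp point. The pads swing forward as they close: fully open they stand 13 mm farther back than shut.
Start: joints at [63.266, 2.75, 5.684, 92.934, 0, 82.678], TCP at [174.494, 495.146, 303.912] pointing down, gripper open.
Joint ranges: [-166.93, 166.93], [-56.73, 111.36], [-69.38, 81.34], [-121.58, 131.49], [-85.45, 84.26], [-180, 180]. Speed limits (degrees/s): [159.86, 159.86, 180, 180, 180, 180].

INTERFACE

Orientations are given as a 3x3 rotation matrix whose columns are the frame's x, y, z axes.
In Python, from cell import arm gives the robot as it stands.
- The arm moves only by the tool arm_command, never from a script. Its argument "rows" is a list of rows, each an object of numbers: "grip": the closure, from 0 (fully open) to 1 (shut); "x", "y", "z": the shift along the world's x, y, z in m; "turn": the turn about the world's z in rad. In form: [{"grip": .., "x": .., "y": .., "z": .., "turn": ..}, ...]. A call has 1 to 8 rows; each row shifts and turns the commanded pose from where the row before left it; what a row does not reach is not made up. A row lasts 1/8 s, in which the tool goes at most 62.5 mm and 10.7 degrees, less where a joint would pass 70% of its speed; a pose out of reach is approached as far as the arm can. A call with a gripper value outside its range is refused whole. The fingers move at their own pace and stop on an object; the grip force is fixed at half the most. Time passes only in rows, so rows that do not move let the fingers close. It gives the time, the measured TCP pose, the force and the opening at its end, in the units of the state.
- arm.get_state(): the state, without advancing time (a new reading comes with each control period).
- arm.capture(name): name is "side" or "top"; returns a dict with "image" (384x512x3 uint8, blue, green, red), "depth" (384x512 float32, mm along the optical axis (not along the pixel's ray), 0 where there is no reading), "intrinsics" (3x3 intrinsics, pixels), "extrinsics" (4x4, takes a point from camera to world coordinates). Camera axes: x right, y up, looking along -z (the intrinsics and any distortion apply to the point x, -y, -z); pixel columns grow to the right and rows downward; lengths in mm; the calibration is good to about 2 mm. A picture is of the moment at which its call begins.
- arm.finish_job(): hands the job in, once; it reports no verdict.
Trained networks look in the newest picture that a camera, given by its name, has taken for a name from the list of things; names that differ only in an ending like _2 or _b are one class to them, and where a whole thing is asked for, a point or a joint stands for the part that bears it (a point fixed in the world has none). Each returns a list of dicts, best first, with "conf" (0 to 1); they miss things now and then, are a little off and sometimes report something else, mostly with a low value. They report only what shows in the picture. A call takes as long as a camera call. They do not tell look-alikes from the thing itself.
- arm.boxes_of(label, camera): "position" ([x, y, z] in mm, in the coordinates of the camera as it stood for that picture, good to about 4 mm: the middle of the surface that is visible of it).
The state is a dict: "clock": time; "qpos": joint angles; "joint_velocities": joint speeds; "joint_efforts": joint torques, N m; "tool_pos": TCP position; "orientation": TCP orientation; "force": force on the tool from outside, world axes, zero at the start; "torque": the same for the moment, N m; "width": finger opening in mm.
Only numpy, scipy, OpenCV 4.12 (cv2) and the standard library are available. Lean on these libraries where they do the work, as an engineer would, in place of code of your own. Each camera call takes 0.05 s, during which the arm holds its last target.

## Working session

There is one attempt and no reset: what is moved stays moved. The work goes in short steps, Python scripts to look and compute and a tool call to move; the robot and the scene stay as the last step left them, time stands still between calls to the robot, and variables do not carry over. Pictures are saved under pics/ and viewed, and the job is handed in when it is done.

Besides the shell and the picture viewer there is one more tool, called after "Emit:" by a JSON object that holds its "method" and its "body", one argument or row to a line. arm_command: Moves the arm, as the interface text tells. Its arguments: {"type":"object","properties":{"rows":{"type":"array","items":{"type":"object","properties":{"grip":{"type":"number"},"x":{"type":"number"},"y":{"type":"number"},"z":{"type":"number"},"turn":{"type":"number"}}}}},"required":["rows"]}

```bash
ls; mkdir -p pics
cat > h.py <<'E'
import numpy as np, cv2, pickle
from cell import arm
def cap(n,f):
    c=arm.capture(n); cv2.imwrite('pics/%s.png'%f,c['image']); pickle.dump(c,open('pics/%s.pkl'%f,'wb')); return c
def cloud(c):
    d=c['depth']; K=c['intrinsics']; v,u=np.mgrid[:d.shape[0],:d.shape[1]]
    P=np.stack([(u-K[0,2])/K[0,0]*d,-(v-K[1,2])/K[1,1]*d,-d],-1)
    E=c['extrinsics']; W=P@E[:3,:3].T+E[:3,3]; W[d==0]=np.nan; return W
def w(c,p):
    E=c['extrinsics']; return E[:3,:3]@np.array(p)+E[:3,3]
E
python3 - <<'E'
from h import *
s=arm.get_state(); print(s)
for n in ['side','top']:
    c=cap(n,n+'0'); print(n,c['intrinsics'],c['extrinsics'],[k for k in c])
    for l in ['case','flap','bottle','jar','vial','ledge_mid','edge_mid','pad','lip_mid','hinge_mid']:
        try:
            for r in arm.boxes_of(l,n): print(l,r['conf'],w(c,r['position']).round())
        except Exception as e: print(l,e)
E
```

```text
pics
{'clock': 0.0, 'qpos': array([ 6.32658974e+01,  2.79255025e+00,  5.59112052e+00,  9.29338619e+01,
       -7.44268161e-04,  8.26780138e+01]), 'joint_velocities': array([-0.02092348,  0.00902868, -0.00277768, -0.10385863, -0.09106539,
        0.0023997 ]), 'joint_efforts': array([-1.11252793e-03, -3.38782418e+01,  3.20015788e+01,  2.05317861e-02,
       -2.36240694e-04, -2.38652277e-06]), 'tool_pos': array([174.29821817, 494.74918875, 302.71576765]), 'orientation': array([[-9.43152248e-01,  3.32359343e-01, -1.05062288e-03],
       [ 3.32360879e-01,  9.43149921e-01, -2.11471340e-03],
       [ 2.88050130e-04, -2.34368264e-03, -9.99997212e-01]]), 'force': array([0.3541999 , 0.41867838, 0.71556252]), 'torque': array([-0.02369135, -0.01775036,  0.01217109]), 'width': 85.26128133697678}
side [[424.23275065   0.         262.5293528 ]
 [  0.         424.23275065 186.20356686]
 [  0.           0.           1.        ]] [[-9.48587421e-01  1.76489712e-01 -2.62741863e-01  2.87340214e+02]
 [-3.16466110e-01 -5.14225347e-01  7.97133297e-01  7.54536776e+02]
 [ 5.57730004e-03  8.39299514e-01  5.43
[... 1310 characters left out ...]
rinsics', 'extrinsics']
case 0.83 [ 616. -162.   47.]
case 0.83 [ 355. -104.   56.]
case 0.61 [ 447. -365.   57.]
flap 0.6 [ 346. -115.   61.]
flap 0.5 [ 573. -193.  129.]
flap 0.27 [ 661. -132.   62.]
bottle 0.62 [ 721. -235.   57.]
jar 0.64 [682. -53.  62.]
ledge_mid 0.58 [ 350. -111.   60.]
ledge_mid 0.56 [ 436. -369.   59.]
ledge_mid 0.24 [ 577. -195.  130.]
edge_mid 0.97 [ 354. -111.   60.]
edge_mid 0.96 [ 438. -370.   57.]
edge_mid 0.82 [ 575. -196.  130.]
lip_mid 0.7 [ 659. -130.   61.]
lip_mid 0.57 [399. -62.  68.]
lip_mid 0.48 [ 489. -340.   64.]
hinge_mid 0.98 [ 435. -371.   57.]
hinge_mid 0.7 [ 574. -196.  130.]
hinge_mid 0.67 [ 350. -113.   57.]
hinge_mid 0.53 [ 615. -161.   43.]
```

View pics/side0.png

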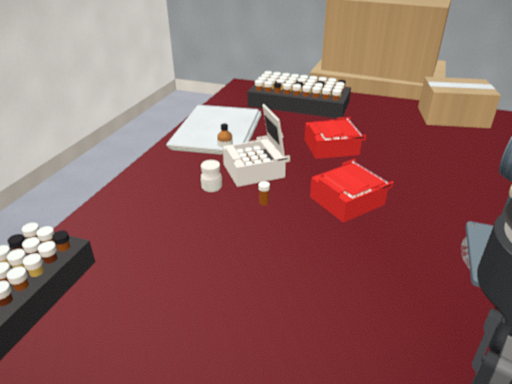

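View pics/top0.png

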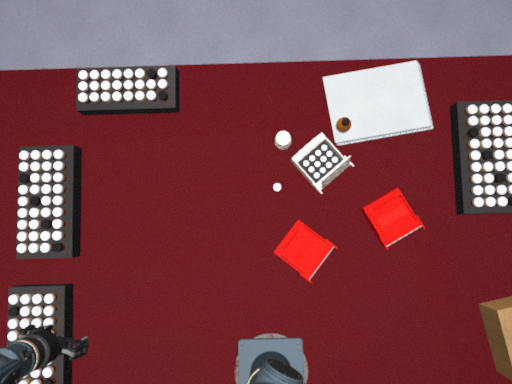

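Candidates. Side view: white case (253,160) with its standing flap at (272,130), red look-alikes at (334,138) and (348,190). Top view: white (321,162), reds at (305,250) and (392,218). I choose the white one. Next is a close crop and a pose fit.

Run:
```python
from h import *
a=cv2.imread('pics/side0.png')[90:220,190:310]; b=cv2.imread('pics/top0.png')[115:205,265:365]
a=cv2.resize(a,(480,520),interpolation=cv2.INTER_CUBIC)
b=cv2.resize(b,(310*1,279),interpolation=cv2.INTER_CUBIC)
o=np.zeros((520,800,3),np.uint8); o[:,:480]=a; o[:279,485:795]=b; cv2.imwrite('pics/crop0.png',o)
for n in ['side','top']:
    c=pickle.load(open('pics/%s0.pkl'%n,'rb')); W=cloud(c)
    X=W.reshape(-1,3); I=c['image'].reshape(-1,3).astype(int)
    m=(np.hypot(X[:,0]-610,X[:,1]+165)<130)
    white=(I.min(1)>90)&(np.ptp(I,axis=1)<50)
    print(n,'table z',np.nanmedian(X[(np.hypot(X[:,0]-610,X[:,1]+165)<250)&(I[:,2]<90)&(I[:,1]<20)][:,2]))
    r=X[m&white&(X[:,2]>40)]
    print(len(r),np.histogram(r[:,2],bins=range(40,180,5)))
    f=X[m&(X[:,2]>75)]; print('flap',len(f),np.histogram(f[:,2],bins=range(75,180,10)))
    if len(f)>20:
        mu=np.median(f,0); print(mu); 
        for lo in range(75,165,15):
            g=f[(f[:,2]>lo)&(f[:,2]<lo+15)]
            if len(g)>5: 
                l=cv2.fitLine(g[:,:2].astype(np.float32),cv2.DIST_HUBER,0,.01,.01).ravel(); print(lo,len(g),l.round(3),np.degrees(np.arctan2(l[1],l[0])))
    rr=X[m&(I.max(1)>80)&(np.ptp(I,axis=1)<60)&(X[:,2]>49)&(X[:,2]<75)]
    if len(rr)>20:print('rim',len(rr),cv2.minAreaRect(rr[:,:2].astype(np.float32)))
```

```text
side table z nan
1728 (array([247, 374, 338, 207, 151,  99,  23,  28,  10,  16,  12,   4,   7,
         8,   7,   9,   8,   5,  12,  28,  22,  29,  24,  44,  16,   0,
         0]), array([ 40,  45,  50,  55,  60,  65,  70,  75,  80,  85,  90,  95, 100,
       105, 110, 115, 120, 125, 130, 135, 140, 145, 150, 155, 160, 165,
       170, 175]))
flap 473 (array([45, 46, 47, 52, 54, 54, 62, 53, 60,  0]), array([ 75,  85,  95, 105, 115, 125, 135, 145, 155, 165, 175]))
[ 570.76181842 -183.31680218  122.90241029]
75 63 [ 9.42000e-01 -3.36000e-01  6.13296e+02 -1.97107e+02] -19.651968
90 75 [   0.664   -0.747  568.85  -187.885] -48.362118
105 80 [   0.668   -0.744  569.544 -184.943] -48.094135
120 80 [   0.653   -0.757  572.649 -184.675] -49.210808
135 91 [   0.636   -0.771  575.385 -187.142] -50.476357
150 84 [   0.631   -0.776  579.432 -189.897] -50.856182
rim 852 ((649.4569702148438, -172.93539428710938), (197.0431365966797, 186.9681396484375), 36.46474838256836)
top table z nan
1237 (array([148, 240, 210, 125, 143, 103,   8,   1,   1,   3,   1,   1,   1,
        14,  14,  23,  27,  16,  38,  17,   8,  15,  15,  43,  22,   0,
         0]), array([ 40,  45,  50,  55,  60,  65,  70,  75,  80,  85,  90,  95, 100,
       105, 110, 115, 120, 125, 130, 135, 140, 145, 150, 155, 160, 165,
       170, 175]))
flap 263 (array([ 4,  5,  2, 28, 50, 54, 25, 30, 65,  0]), array([ 75,  85,  95, 105, 115, 125, 135, 145, 155, 165, 175]))
[ 573.08108688 -195.24867242  132.76290118]
75 8 [ 9.35000e-01 -3.53000e-01  6.13778e+02 -1.92327e+02] -20.70033
105 51 [   0.63    -0.777  569.689 -202.088] -50.962387
120 81 [   0.633   -0.774  572.265 -197.491] -50.697334
135 40 [   0.628   -0.778  576.733 -195.767] -51.065174
150 80 [   0.632   -0.775  579.259 -192.509] -50.77278
rim 636 ((651.54248046875, -173.8831787109375), (197.6278076171875, 184.03823852539062), 37.15217971801758)
  return np.nanmean(a, axis, out=out, keepdims=keepdims)
```

View pics/crop0.png

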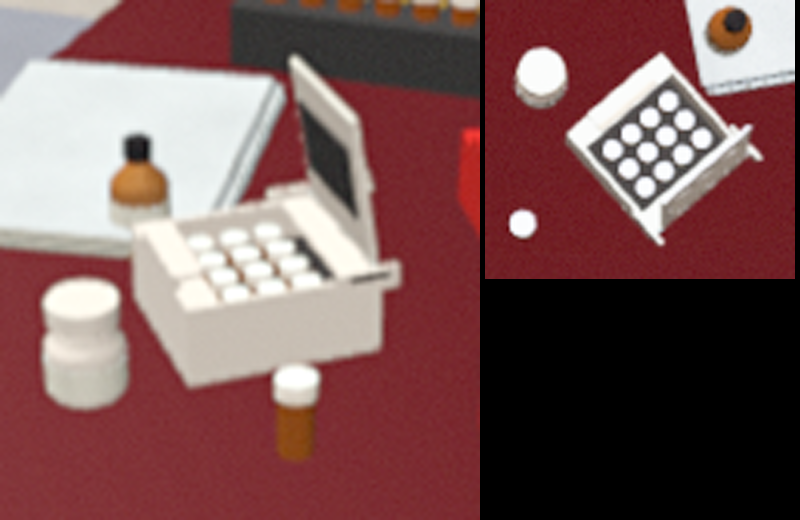

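The crop confirms the white case, with flap and pad standing at the lower-left (robot-side) end and the lip at the far right. Next I fit its pose at yaw ≈ 39°.

```bash
python3 - <<'E' 2>/dev/null
from h import *
th=np.radians(39.2); R=np.array([[np.cos(th),np.sin(th)],[-np.sin(th),np.cos(th)]])
for n in ['side','top']:
    c=pickle.load(open('pics/%s0.pkl'%n,'rb')); W=cloud(c)
    X=W.reshape(-1,3); I=c['image'].reshape(-1,3).astype(int)
    ok=np.isfinite(X[:,0]); 
    L=(X[:,:2]-[613,-162])@R.T
    m=(abs(L[:,0])<85)&(abs(L[:,1])<75)&ok
    print(n,'pct z low',np.percentile(X[(np.hypot(L[:,0],L[:,1])>90)&(np.hypot(L[:,0],L[:,1])<110)&ok][:,2],[10,30,50]))
    for lo,hi in [(20,45),(52,60),(60,72)]:
        s=m&(X[:,2]>lo)&(X[:,2]<hi)&(np.ptp(I,axis=1)<60)&(I.max(1)>80)
        print(lo,hi,s.sum(),'x pct',np.percentile(L[s,0],[1,3,10,50,90,97,99]).round(1),'y',np.percentile(L[s,1],[1,3,10,50,90,97,99]).round(1))
    # flap plane profile
    s=m&(X[:,2]>75)&(L[:,0]<0)
    for lo in range(75,165,10):
        g=s&(X[:,2]>lo)&(X[:,2]<lo+10)
        if g.sum()>4: print(lo,g.sum(),'x',np.percentile(L[g,0],[10,50,90]).round(1),'y',np.percentile(L[g,1],[3,50,97]).round(1))
    # occupancy of rim height map
    s=m&(X[:,2]>50)&(X[:,2]<72)
    H,_,_=np.histogram2d(L[s,0],L[s,1],bins=[np.arange(-85,90,10),np.arange(-75,80,10)]); print(H.astype(int))
E
```

```text
side pct z low [-1.52371861 -0.76954718 -0.08719965]
20 45 799 x pct [-59.4 -54.3 -45.8   7.5  66.9  67.5  67.9] y [-61.8 -60.7 -57.4  53.9  58.3  59.3  60.2]
52 60 471 x pct [-69.2 -61.2 -58.6 -37.4  62.2  67.3  67.6] y [-65.1 -63.7 -59.7  18.6  59.1  61.7  63.1]
60 72 226 x pct [-67.6 -60.8 -58.9  50.6  65.3  67.3  67.9] y [-64.8 -62.8 -36.7   3.3  49.8  60.4  61.4]
75 35 x [-57.2 -55.8 -55. ] y [-49.   14.   49.9]
85 45 x [-54.4 -51.3 -50. ] y [-48.9  15.2  48.9]
95 47 x [-53.2 -49.4 -48.4] y [-38.7  14.7  49.1]
105 52 x [-53.6 -47.9 -46.5] y [-46.9  22.1  48.3]
115 54 x [-50.8 -46.5 -45.3] y [-38.2  20.   49.3]
125 54 x [-47.6 -44.9 -43.5] y [-52.7   5.4  48.5]
135 62 x [-46.9 -45.4 -43.9] y [-48.    6.   49.3]
145 53 x [-45.2 -44.  -43.2] y [-52.4   9.3  49.7]
155 60 x [-46.1 -43.4 -42.4] y [-49.8   4.2  48.1]
[[ 0  0  0  0  0  0  0  0  0  0  0  0  0  0  0]
 [ 0  0  0  0  0  0  0  0  0  0  0  0  0 14  0]
 [ 3  6 11 11  7 12  9 11  9 10 11 12 10 16  0]
 [ 1 13  6  5  7  6  7  7  8  4  7  7  1 16  0]
 [ 2 16  3  7  5  7  8  5  7  8  8  6  1 19  0]
 [ 1 12  0  0  0  0  0  0  0  0  
[... 1336 characters left out ...]
 2  3  2  3  2  4  9  7  0]
 [ 0  0  0  0  0  0  0  0  0  0  0  4 12  7  0]
 [ 1  5  3  3  2  4  3  2  3  3  3  8  8  6  0]
 [ 1  8  0  0  0  0  0  0  0  0  0  1  2  4  0]
 [ 0  6  0  0  0  1  0  1  0  1  1  0  2  3  0]
 [ 0  5  0  1  0  0  0  0  0  0  0  0  4  2  0]
 [ 0  5  0  2  2  0  1  0  0  0  2  1  3  3  0]
 [ 0  6  0  0  0  0  0  0  0  0  0  0  1  2  0]
 [ 0  4  0  1  0  0  0  0  0  0  0  1  3  3  0]
 [ 0  5  0  0  1  0  2  0  1  0  2  1  2  3  0]
 [ 0  5  0  0  1  0  0  0  0  0  2  0  3  2  0]
 [ 0 10  9  9 13 11 12 12 13 11 14 12 12  2  0]
 [ 0  8 10  7 11 13 11  9 12 11 11 11 11  2  0]
 [ 0  2  2  1  2  1  3  2  2  3  1  1  2  1  0]
 [ 0  0  0  0  0  0  0  0  0  0  0  0  0  0  0]]
```

Emit:
{"method": "arm_command", "body": {
  "rows": [
    {"grip": 1,"x": 0.023,"y": -0.045,"z": 0,"turn": 0.064},
    {"grip": 1,"x": 0.023,"y": -0.045,"z": 0,"turn": 0.064},
    {"grip": 1,"x": 0.023,"y": -0.045,"z": 0,"turn": 0.064},
    {"grip": 1,"x": 0.023,"y": -0.045,"z": 0,"turn": 0.064},
    {"grip": 1,"x": 0.023,"y": -0.045,"z": 0,"turn": 0.064},
    {"grip": 1,"x": 0.023,"y": -0.045,"z": 0,"turn": 0.064},
    {"grip": 1,"x": 0.023,"y": -0.045,"z": 0,"turn": 0.064},
    {"grip": 1,"x": 0.023,"y": -0.045,"z": 0,"turn": 0.064}
  ]
}}

```text
clock: 2.1
tool_pos: [359.0, 133.6, 304.2]
orientation: [[-0.985, -0.174, 0.001], [-0.174, 0.985, 0.0], [-0.001, 0.0, -1.0]]
force: [1.2, 0.6, 1.2]
width: 0.3
```

Emit:
{"method": "arm_command", "body": {
  "rows": [
    {"grip": 1,"x": 0.023,"y": -0.045,"z": 0,"turn": 0.064},
    {"grip": 1,"x": 0.023,"y": -0.045,"z": 0,"turn": 0.064},
    {"grip": 1,"x": 0.023,"y": -0.045,"z": 0,"turn": 0.064},
    {"grip": 1,"x": 0.023,"y": -0.045,"z": 0,"turn": 0.064},
    {"grip": 1,"x": 0.023,"y": -0.045,"z": 0,"turn": 0.064},
    {"grip": 1,"x": 0.023,"y": -0.045,"z": 0,"turn": 0.064},
    {"grip": 1,"x": 0.023,"y": -0.045,"z": 0,"turn": 0.064},
    {"grip": 1,"x": 0,"y": 0,"z": 0,"turn": 0.064}
  ]
}}

```text
clock: 3.1
tool_pos: [520.4, -183.1, 302.1]
orientation: [[-0.775, -0.631, -0.002], [-0.631, 0.775, 0.0], [0.001, 0.001, -1.0]]
force: [-0.5, 1.3, 0.4]
width: 0.1
```

Emit:
{"method": "arm_command", "body": {
  "rows": [
    {"grip": 1,"x": 0.01,"y": -0.019,"z": -0.02,"turn": 0},
    {"grip": 1,"x": 0.01,"y": -0.019,"z": -0.03,"turn": 0},
    {"grip": 1,"x": 0,"y": 0,"z": -0.03,"turn": 0},
    {"grip": 1,"x": 0,"y": 0,"z": -0.01,"turn": 0},
    {"grip": 1,"x": 0,"y": 0,"z": 0,"turn": 0}
  ]
}}

```text
clock: 3.72
tool_pos: [539.1, -217.5, 213.4]
orientation: [[-0.774, -0.633, -0.001], [-0.633, 0.774, 0.001], [0.001, 0.001, -1.0]]
force: [0.1, -1.0, 0.4]
width: -0.1
```

```bash
cat >> h.py <<'E'
th=np.radians(39.2); R=np.array([[np.cos(th),np.sin(th)],[-np.sin(th),np.cos(th)]]); O=np.array([614.5,-161.4])
def loc(X): return np.concatenate([(X[...,:2]-O)@R.T,X[...,2:]],-1)
def crops(k):
    a=cap('side','side%d'%k); b=cap('top','top%d'%k)
    A=cv2.resize(a['image'][90:220,190:310],(480,520),interpolation=cv2.INTER_CUBIC)
    B=cv2.resize(b['image'][115:205,265:365],(310,279),interpolation=cv2.INTER_CUBIC)
    o=np.zeros((520,800,3),np.uint8); o[:,:480]=A; o[:279,485:795]=B; cv2.imwrite('pics/crop%d.png'%k,o)
    s=arm.get_state(); print(s['clock'],'TCP local',loc(s['tool_pos'][None])[0].round(1),'F local',np.r_[R@s['force'][:2],s['force'][2]].round(1),s['qpos'].round(0))
    return a,b
E
python3 - <<'E'
from h import *
a,b=crops(1)
L=loc(cloud(a)).reshape(-1,3)
for z in range(110,230,10):
    m=(abs(L[:,1])<30)&(L[:,0]>-130)&(L[:,0]<-55)&(abs(L[:,2]-z)<5)
    if m.sum()>2: print(z,m.sum(),L[m].min(0).round(),L[m].max(0).round())
E
```

```text
3.825 TCP local [-93.4   3.3 215.5] F local [ 0.4  0.6 -0.2] [-29.  11.   5.  84.  -0. -68.]
140 12 [-106.   -1.  140.] [-85.  15. 144.]
150 30 [-101.    2.  146.] [-83.  24. 154.]
160 39 [-101.    0.  155.] [-83.  23. 165.]
170 37 [-101.   -2.  166.] [-83.  23. 175.]
180 22 [-99.  -2. 176.] [-82.  23. 184.]
190 39 [-101.  -24.  185.] [-80.  29. 195.]
200 29 [-87. -30. 195.] [-80.  23. 205.]
210 44 [-95. -29. 205.] [-76.  26. 215.]
220 44 [-92. -10. 215.] [-77.  28. 225.]
```

View pics/crop1.png

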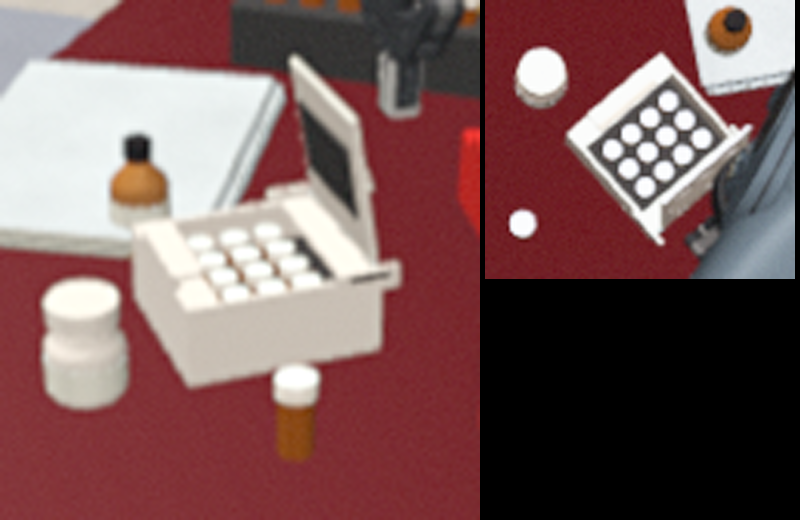

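Emit:
{"method": "arm_command", "body": {
  "rows": [
    {"grip": 1,"x": 0.0143,"y": 0.0078,"z": 0.009,"turn": 0},
    {"grip": 1,"x": 0.0108,"y": 0.0088,"z": 0,"turn": 0},
    {"grip": 1,"x": 0.0078,"y": 0.0063,"z": -0.002,"turn": 0},
    {"grip": 1,"x": 0.0078,"y": 0.0063,"z": -0.002,"turn": 0},
    {"grip": 1,"x": 0.0066,"y": 0.0054,"z": -0.004,"turn": 0},
    {"grip": 1,"x": 0.0066,"y": 0.0054,"z": -0.004,"turn": 0},
    {"grip": 1,"x": 0,"y": 0,"z": 0,"turn": 0}
  ]
}}

```text
clock: 4.7
tool_pos: [593.4, -177.2, 209.8]
orientation: [[-0.774, -0.633, -0.001], [-0.633, 0.774, 0.001], [0.001, 0.002, -1.0]]
force: [-0.9, -0.4, 0.0]
width: 0.2
```

Run:
```python
from h import *
a,b=crops(2)
```

```text
4.8 TCP local [-26.8   0.8 210.5] F local [-0.8  0.1  0.1] [-23.  17.  11.  84.  -0. -62.]
```

View pics/crop2.png

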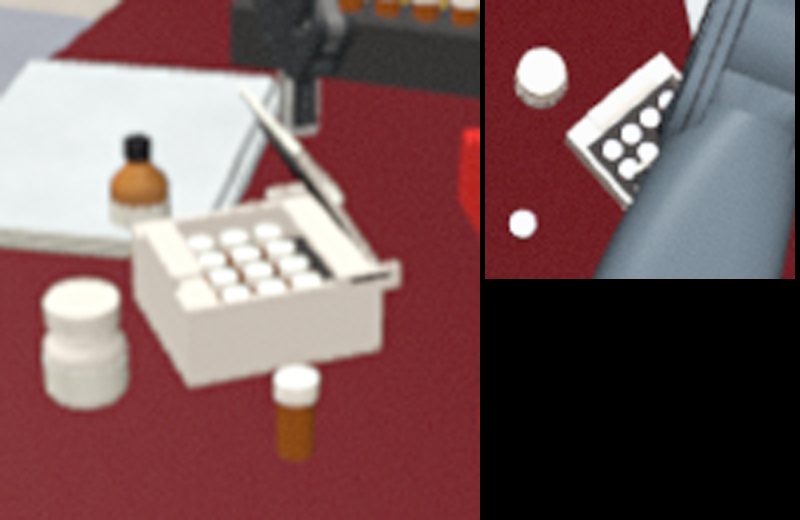

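Emit:
{"method": "arm_command", "body": {
  "rows": [
    {"grip": 1,"x": 0.0058,"y": 0.0047,"z": -0.0057,"turn": 0},
    {"grip": 1,"x": 0.0058,"y": 0.0047,"z": -0.0057,"turn": 0},
    {"grip": 1,"x": 0.0048,"y": 0.0039,"z": -0.007,"turn": 0},
    {"grip": 1,"x": 0.0048,"y": 0.0039,"z": -0.007,"turn": 0},
    {"grip": 1,"x": 0.0036,"y": 0.0029,"z": -0.0081,"turn": 0},
    {"grip": 1,"x": 0.0036,"y": 0.0029,"z": -0.0081,"turn": 0},
    {"grip": 1,"x": 0.0019,"y": 0.0015,"z": -0.0066,"turn": 0},
    {"grip": 1,"x": 0.0019,"y": 0.0015,"z": -0.0066,"turn": 0}
  ]
}}

```text
clock: 5.8
tool_pos: [625.6, -151.7, 155.6]
orientation: [[-0.774, -0.633, -0.0], [-0.633, 0.774, 0.0], [0.0, 0.0, -1.0]]
force: [-0.4, 0.6, 0.3]
width: -0.0
```

Run:
```python
from h import *
a,b=crops(3)
```

```text
5.9 TCP local [ 14.5   0.9 154.8] F local [ 0.2  1.1 -0.4] [-20.  21.  10.  79.  -0. -59.]
```

View pics/crop3.png

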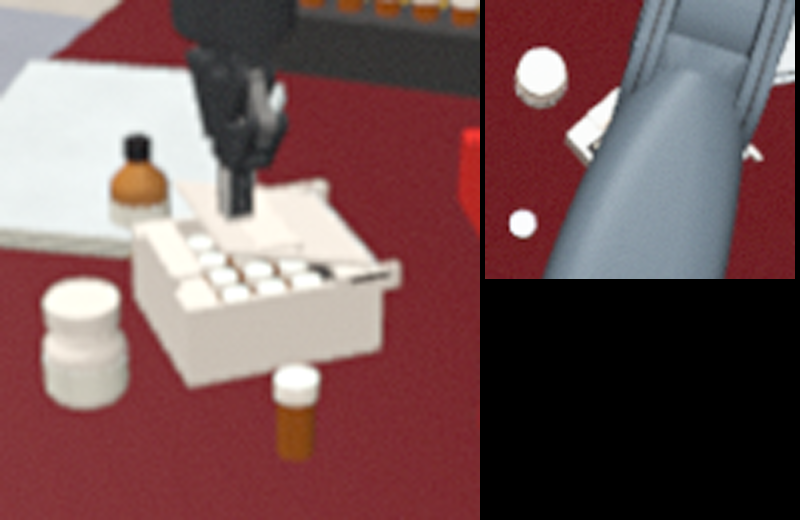

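Emit:
{"method": "arm_command", "body": {
  "rows": [
    {"grip": 1,"x": 0.0012,"y": 0.001,"z": -0.007,"turn": 0},
    {"grip": 1,"x": 0.0012,"y": 0.001,"z": -0.007,"turn": 0},
    {"grip": 1,"x": 0.0004,"y": 0.0003,"z": -0.004,"turn": 0},
    {"grip": 1,"x": 0,"y": 0,"z": -0.002,"turn": 0},
    {"grip": 1,"x": 0,"y": 0,"z": 0,"turn": 0}
  ]
}}

```text
clock: 6.52
tool_pos: [628.4, -149.5, 136.0]
orientation: [[-0.774, -0.633, -0.0], [-0.633, 0.774, 0.0], [-0.0, 0.0, -1.0]]
force: [0.3, 0.5, 0.2]
width: -0.2
```

Run:
```python
from h import *
a,b=crops(4)
L=loc(cloud(a)).reshape(-1,3)
m=(abs(L[:,1])<50)&(L[:,2]>45)&(L[:,2]<100)
for x in range(-68,72,6):
    g=m&(abs(L[:,0]-x)<3)&((L[:,1])>-50)
    for lo,hi in [(20,45),(-48,-25)]:
        q=g&(L[:,1]>lo)&(L[:,1]<hi)
        if q.sum()>2: print(x,lo,q.sum(),np.percentile(L[q,2],[10,50,90]).round(1))
```

```text
6.625 TCP local [ 18.2   0.5 136.1] F local [-0.3  0.1  0.7] [-19.  22.   9.  77.   0. -59.]
-62 20 9 [57.9 58.7 59.6]
-62 -48 5 [58.5 58.9 59.2]
-56 20 9 [58.7 59.5 61.3]
-56 -48 9 [58.6 59.7 60. ]
-50 20 10 [59.3 59.6 60.2]
-50 -48 8 [58.5 59.7 60.9]
-44 20 12 [58.6 59.4 60.8]
-44 -48 8 [58.7 59.9 60.2]
-38 20 10 [58.2 59.6 60.9]
-38 -48 6 [58.7 60.2 61.1]
-32 20 9 [59.5 60.2 60.6]
-32 -48 10 [58.5 60.1 61. ]
-26 20 14 [50.8 59.8 60.9]
-26 -48 9 [59.6 60.  61.1]
-20 20 14 [47.3 60.2 61. ]
-20 -48 7 [59.4 59.9 60.8]
-14 20 10 [47.5 62.2 65.6]
-8 20 16 [61.2 66.1 67.1]
-2 20 23 [47.3 64.5 67.3]
4 20 15 [47.3 63.6 65. ]
10 20 18 [47.6 62.7 64. ]
16 20 14 [61.  62.1 63. ]
16 -48 3 [60.9 61.6 63.1]
22 20 14 [46.8 61.  62.6]
22 -48 8 [60.2 61.2 62. ]
28 20 17 [47.4 61.3 62. ]
28 -48 12 [60.5 61.5 62.2]
34 20 12 [48.1 61.7 63.2]
34 -48 8 [60.9 61.6 61.8]
40 20 12 [59.5 61.  62.9]
40 -48 9 [60.1 61.8 63.7]
46 20 15 [54.6 56.6 68.4]
46 -48 3 [67.  68.  68.9]
52 20 21 [53.6 55.7 65.6]
52 -48 7 [63.6 65.5 66.3]
58 20 19 [53.5 55.2 65.3]
58 -48 5 [63.5 64.3 65.5]
64 20 31 [46.4 55.4 65. ]
64 -48 18 [47.6 56.6 65.1]
```

View pics/crop4.png

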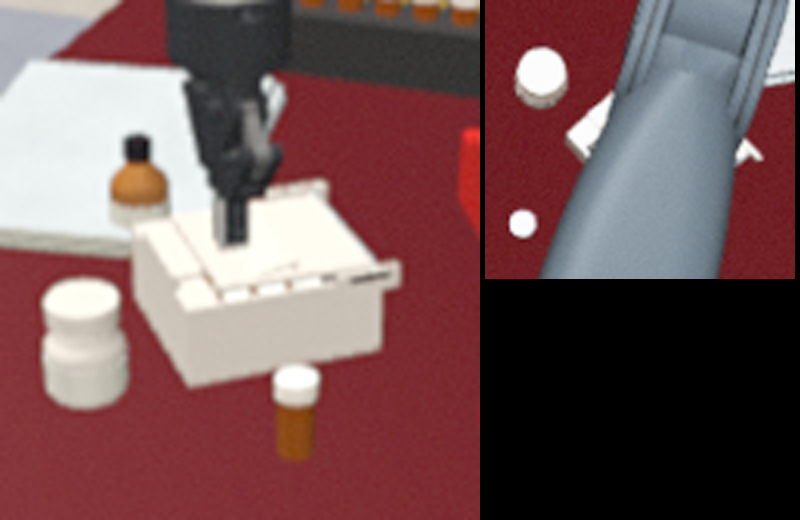

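Emit:
{"method": "arm_command", "body": {
  "rows": [
    {"grip": 1,"x": 0,"y": 0,"z": -0.002,"turn": 0},
    {"grip": 1,"x": 0,"y": 0,"z": -0.001,"turn": 0},
    {"grip": 1,"x": 0,"y": 0,"z": 0,"turn": 0}
  ]
}}

```text
clock: 7.0
tool_pos: [628.5, -149.5, 133.6]
orientation: [[-0.774, -0.633, 0.001], [-0.633, 0.774, -0.0], [-0.0, -0.0, -1.0]]
force: [-0.2, 1.0, 2.6]
width: -0.1
```

Emit:
{"method": "arm_command", "body": {
  "rows": [
    {"grip": 1,"x": 0,"y": 0,"z": -0.001,"turn": 0},
    {"grip": 1,"x": 0,"y": 0,"z": 0,"turn": 0}
  ]
}}

```text
clock: 7.25
tool_pos: [628.6, -149.6, 132.9]
orientation: [[-0.774, -0.633, 0.001], [-0.633, 0.774, -0.0], [-0.0, -0.001, -1.0]]
force: [-0.3, 0.4, 4.4]
width: -0.1
```

Emit:
{"method": "arm_command", "body": {
  "rows": [
    {"grip": 1,"x": 0,"y": 0,"z": 0.012,"turn": 0},
    {"grip": 1,"x": 0,"y": 0,"z": 0.015,"turn": 0},
    {"grip": 1,"x": 0,"y": 0,"z": 0.015,"turn": 0},
    {"grip": 1,"x": -0.0206,"y": -0.0168,"z": 0.005,"turn": 0},
    {"grip": 1,"x": -0.0206,"y": -0.0168,"z": 0,"turn": 0},
    {"grip": 1,"x": 0,"y": 0,"z": 0,"turn": 0}
  ]
}}

```text
clock: 8.0
tool_pos: [586.6, -184.3, 180.4]
orientation: [[-0.776, -0.631, 0.001], [-0.631, 0.776, -0.001], [-0.0, -0.001, -1.0]]
force: [0.6, -0.2, -0.5]
width: -0.1
```

```bash
cat >> h.py <<'E'
def prof(a):
    L=loc(cloud(a)).reshape(-1,3)
    m=(L[:,2]>52)&(L[:,2]<105)
    for x in range(-68,72,5):
        o=[]
        for lo,hi in [(20,45),(-48,-25)]:
            q=m&(abs(L[:,0]-x)<2.5)&(L[:,1]>lo)&(L[:,1]<hi)
            o.append((int(q.sum()),np.median(L[q,2]).round(1) if q.sum() else 0))
        print(x,o)
E
python3 - <<'E'
from h import *
a,b=crops(5); prof(a)
E
```

```text
8.1 TCP local [-3.460e+01  1.000e-01  1.799e+02] F local [ 0.3 -0.   0.4] [-24.  17.   7.  81.   0. -63.]
-68 [(0, 0), (0, 0)]
-63 [(6, np.float64(58.4)), (4, np.float64(59.1))]
-58 [(6, np.float64(60.5)), (4, np.float64(60.8))]
-53 [(11, np.float64(62.3)), (5, np.float64(61.5))]
-48 [(9, np.float64(63.8)), (5, np.float64(63.2))]
-43 [(11, np.float64(63.6)), (6, np.float64(65.4))]
-38 [(8, np.float64(65.6)), (6, np.float64(65.9))]
-33 [(7, np.float64(67.2)), (6, np.float64(66.6))]
-28 [(7, np.float64(68.6)), (7, np.float64(67.9))]
-23 [(7, np.float64(70.1)), (6, np.float64(70.5))]
-18 [(5, np.float64(72.0)), (2, np.float64(78.0))]
-13 [(12, np.float64(78.2)), (7, np.float64(78.6))]
-8 [(10, np.float64(78.8)), (5, np.float64(78.8))]
-3 [(12, np.float64(78.4)), (7, np.float64(78.8))]
2 [(13, np.float64(79.2)), (5, np.float64(79.0))]
7 [(8, np.float64(79.1)), (6, np.float64(79.6))]
12 [(8, np.float64(79.9)), (8, np.float64(80.3))]
17 [(7, np.float64(80.0)), (8, np.float64(80.3))]
22 [(9, np.float64(81.8)), (5, np.float64(82.0))]
27 [(8, np.float64(82.6)), (7, np.float64(82.8))]
32 [(10, np.float64(84.2)), (8, np.float64(83.6))]
37 [(10, np.float64(84.0)), (8, np.float64(85.0))]
42 [(3, np.float64(54.8)), (0, 0)]
47 [(17, np.float64(56.8)), (4, np.float64(67.2))]
52 [(17, np.float64(57.4)), (6, np.float64(64.9))]
57 [(15, np.float64(56.4)), (3, np.float64(64.1))]
62 [(16, np.float64(57.4)), (6, np.float64(64.0))]
67 [(13, np.float64(58.6)), (9, np.float64(56.4))]
```

View pics/crop5.png

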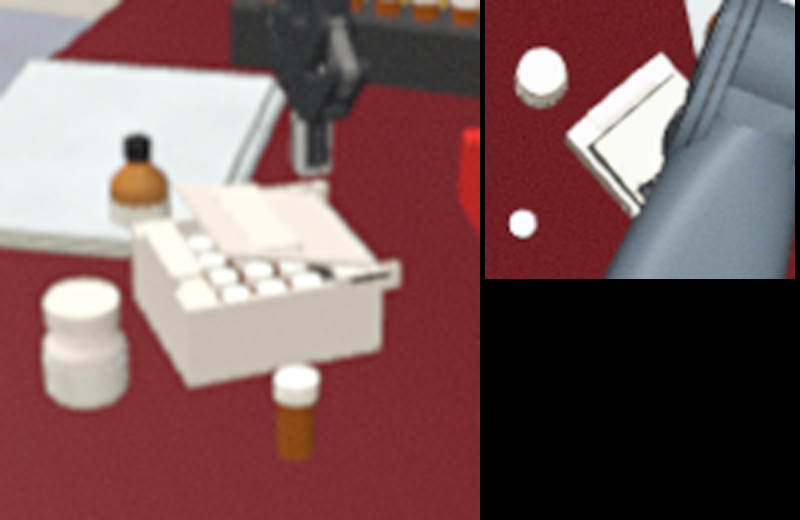

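Emit:
{"method": "arm_command", "body": {
  "rows": [
    {"grip": 1,"x": 0,"y": 0,"z": -0.018,"turn": 0},
    {"grip": 1,"x": 0,"y": 0,"z": -0.014,"turn": 0},
    {"grip": 1,"x": 0,"y": 0,"z": -0.005,"turn": 0},
    {"grip": 1,"x": 0,"y": 0,"z": -0.004,"turn": 0},
    {"grip": 1,"x": 0,"y": 0,"z": -0.004,"turn": 0},
    {"grip": 1,"x": 0,"y": 0,"z": -0.002,"turn": 0},
    {"grip": 1,"x": 0,"y": 0,"z": -0.001,"turn": 0},
    {"grip": 1,"x": 0,"y": 0,"z": 0,"turn": 0}
  ]
}}

```text
clock: 9.1
tool_pos: [587.6, -183.0, 132.1]
orientation: [[-0.774, -0.633, 0.001], [-0.633, 0.774, 0.0], [-0.001, -0.001, -1.0]]
force: [-0.7, 2.3, 5.0]
width: -0.3
```

Run:
```python
from h import *
a,b=crops(6); prof(a)
```

```text
9.2 TCP local [-34.6   0.3 132. ] F local [0.7 1.6 5.4] [-24.  18.   3.  75.   0. -63.]
-68 [(0, 0), (0, 0)]
-63 [(5, np.float64(58.9)), (1, np.float64(58.7))]
-58 [(12, np.float64(59.7)), (0, 0)]
-53 [(8, np.float64(59.6)), (0, 0)]
-48 [(7, np.float64(59.3)), (0, 0)]
-43 [(10, np.float64(59.6)), (0, 0)]
-38 [(9, np.float64(59.0)), (2, np.float64(60.1))]
-33 [(11, np.float64(60.0)), (8, np.float64(60.1))]
-28 [(9, np.float64(59.6)), (7, np.float64(59.3))]
-23 [(11, np.float64(59.8)), (7, np.float64(59.8))]
-18 [(6, np.float64(59.3)), (5, np.float64(59.5))]
-13 [(9, np.float64(65.1)), (4, np.float64(64.7))]
-8 [(12, np.float64(63.9)), (10, np.float64(65.0))]
-3 [(14, np.float64(63.4)), (9, np.float64(63.8))]
2 [(12, np.float64(62.8)), (9, np.float64(62.3))]
7 [(12, np.float64(61.4)), (6, np.float64(62.2))]
12 [(11, np.float64(59.9)), (10, np.float64(61.1))]
17 [(10, np.float64(58.9)), (7, np.float64(60.2))]
22 [(10, np.float64(58.4)), (9, np.float64(58.6))]
27 [(10, np.float64(59.1)), (8, np.float64(59.2))]
32 [(10, np.float64(58.7)), (8, np.float64(59.5))]
37 [(10, np.float64(59.2)), (5, np.float64(59.8))]
42 [(11, np.float64(57.5)), (4, np.float64(59.8))]
47 [(15, np.float64(56.9)), (6, np.float64(67.4))]
52 [(19, np.float64(56.0)), (3, np.float64(64.5))]
57 [(15, np.float64(56.4)), (4, np.float64(64.8))]
62 [(16, np.float64(57.9)), (6, np.float64(64.6))]
67 [(12, np.float64(57.4)), (9, np.float64(60.1))]
```

View pics/crop6.png

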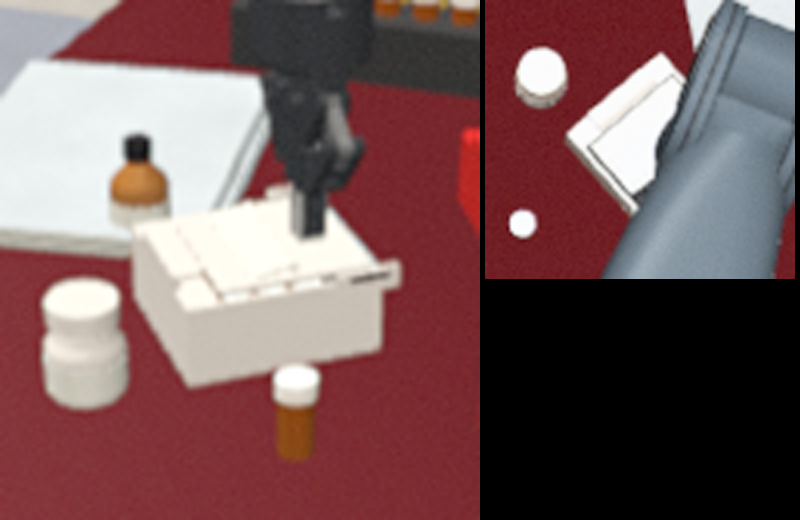

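The flap is flat with 5 N of press, and the ledge is about 9 mm ahead of the fingertip. Now I push towards the lip.

Emit:
{"method": "arm_command", "body": {
  "rows": [
    {"grip": 1,"x": 0.0023,"y": 0.0019,"z": 0,"turn": 0},
    {"grip": 1,"x": 0.0023,"y": 0.0019,"z": 0,"turn": 0},
    {"grip": 1,"x": 0.0023,"y": 0.0019,"z": 0,"turn": 0},
    {"grip": 1,"x": 0.0023,"y": 0.0019,"z": 0,"turn": 0},
    {"grip": 1,"x": 0.0023,"y": 0.0019,"z": 0,"turn": 0},
    {"grip": 1,"x": 0.0023,"y": 0.0019,"z": 0,"turn": 0},
    {"grip": 1,"x": 0,"y": 0,"z": 0,"turn": 0}
  ]
}}

```text
clock: 10.07
tool_pos: [600.7, -172.3, 131.9]
orientation: [[-0.774, -0.633, -0.001], [-0.633, 0.774, -0.002], [0.002, -0.001, -1.0]]
force: [-2.9, 1.7, 5.5]
width: 0.0
```

Run:
```python
from h import *
a,b=crops(7); prof(a)
```

```text
10.175 TCP local [-17.6   0.3 132. ] F local [-1.1  2.6  5.8] [-22.  19.   5.  76.  -0. -61.]
-68 [(0, 0), (0, 0)]
-63 [(7, np.float64(55.0)), (4, np.float64(55.5))]
-58 [(10, np.float64(55.0)), (5, np.float64(54.5))]
-53 [(8, np.float64(55.0)), (10, np.float64(55.4))]
-48 [(5, np.float64(57.9)), (1, np.float64(59.3))]
-43 [(9, np.float64(59.3)), (1, np.float64(58.1))]
-38 [(8, np.float64(59.8)), (0, 0)]
-33 [(10, np.float64(59.6)), (0, 0)]
-28 [(8, np.float64(59.1)), (0, 0)]
-23 [(10, np.float64(59.9)), (1, np.float64(60.1))]
-18 [(10, np.float64(59.3)), (3, np.float64(58.9))]
-13 [(8, np.float64(59.1)), (9, np.float64(59.0))]
-8 [(12, np.float64(59.5)), (7, np.float64(59.1))]
-3 [(9, np.float64(58.4)), (7, np.float64(59.6))]
2 [(6, np.float64(60.4)), (3, np.float64(64.2))]
7 [(14, np.float64(64.1)), (7, np.float64(65.4))]
12 [(13, np.float64(63.7)), (8, np.float64(63.8))]
17 [(13, np.float64(62.4)), (6, np.float64(62.6))]
22 [(9, np.float64(62.1)), (9, np.float64(62.5))]
27 [(12, np.float64(61.0)), (7, np.float64(61.3))]
32 [(10, np.float64(59.9)), (10, np.float64(60.5))]
37 [(10, np.float64(59.8)), (8, np.float64(59.6))]
42 [(10, np.float64(59.7)), (2, np.float64(58.8))]
47 [(14, np.float64(62.5)), (5, np.float64(66.7))]
52 [(15, np.float64(62.6)), (4, np.float64(65.0))]
57 [(17, np.float64(59.2)), (4, np.float64(64.9))]
62 [(15, np.float64(62.5)), (5, np.float64(63.7))]
67 [(11, np.float64(58.9)), (10, np.float64(57.0))]
```

View pics/crop7.png

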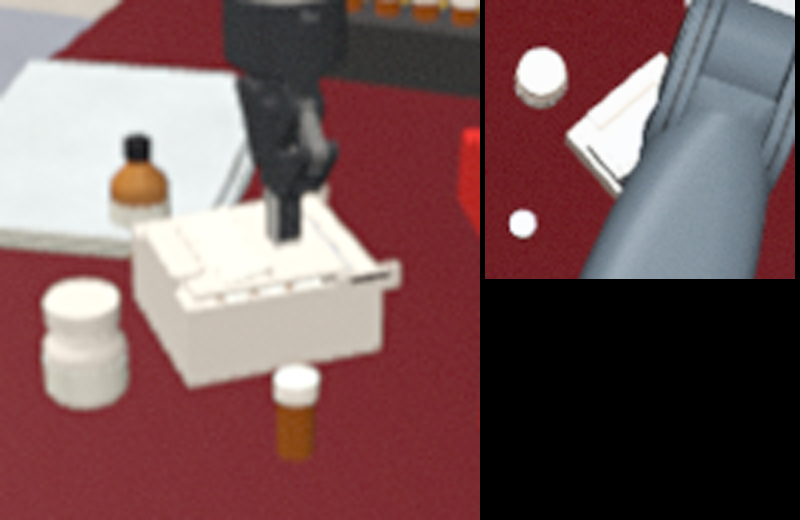

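Emit:
{"method": "arm_command", "body": {
  "rows": [
    {"grip": 1,"x": 0.0023,"y": 0.0019,"z": 0,"turn": 0},
    {"grip": 1,"x": 0.0023,"y": 0.0019,"z": 0,"turn": 0},
    {"grip": 1,"x": 0.0023,"y": 0.0019,"z": 0,"turn": 0},
    {"grip": 1,"x": 0,"y": 0,"z": 0,"turn": 0}
  ]
}}

```text
clock: 10.68
tool_pos: [607.4, -167.9, 131.9]
orientation: [[-0.775, -0.632, -0.001], [-0.632, 0.775, -0.005], [0.004, -0.003, -1.0]]
force: [-3.5, -1.3, 5.0]
width: 0.1
```

Emit:
{"method": "arm_command", "body": {
  "rows": [
    {"grip": 1,"x": 0.0016,"y": 0.0013,"z": 0,"turn": 0},
    {"grip": 1,"x": 0,"y": 0,"z": 0,"turn": 0}
  ]
}}

```text
clock: 10.92
tool_pos: [608.9, -166.8, 131.9]
orientation: [[-0.775, -0.632, -0.001], [-0.632, 0.775, -0.005], [0.004, -0.003, -1.0]]
force: [-2.3, -2.6, 4.8]
width: 0.2
```

Run:
```python
from h import *
a,b=crops(8); prof(a)
```

```text
11.025 TCP local [ -7.7  -0.7 131.9] F local [-4.1  0.2  5.6] [-21.  20.   6.  76.  -0. -60.]
-68 [(0, 0), (0, 0)]
-63 [(7, np.float64(55.0)), (5, np.float64(54.1))]
-58 [(11, np.float64(55.1)), (9, np.float64(54.5))]
-53 [(7, np.float64(54.8)), (6, np.float64(54.7))]
-48 [(6, np.float64(55.8)), (5, np.float64(54.7))]
-43 [(9, np.float64(58.5)), (5, np.float64(59.0))]
-38 [(6, np.float64(58.7)), (5, np.float64(59.2))]
-33 [(12, np.float64(59.5)), (1, np.float64(59.9))]
-28 [(10, np.float64(59.4)), (0, 0)]
-23 [(10, np.float64(59.2)), (0, 0)]
-18 [(8, np.float64(59.5)), (0, 0)]
-13 [(11, np.float64(59.0)), (0, 0)]
-8 [(9, np.float64(59.3)), (2, np.float64(59.1))]
-3 [(11, np.float64(59.1)), (6, np.float64(59.5))]
2 [(5, np.float64(59.1)), (4, np.float64(59.6))]
7 [(13, np.float64(64.8)), (5, np.float64(65.0))]
12 [(14, np.float64(62.9)), (10, np.float64(65.2))]
17 [(15, np.float64(63.0)), (6, np.float64(62.9))]
22 [(11, np.float64(62.6)), (10, np.float64(62.1))]
27 [(10, np.float64(61.4)), (8, np.float64(62.5))]
32 [(15, np.float64(60.6)), (9, np.float64(60.6))]
37 [(13, np.float64(59.0)), (10, np.float64(59.0))]
42 [(9, np.float64(59.0)), (2, np.float64(58.2))]
47 [(15, np.float64(63.6)), (4, np.float64(66.7))]
52 [(14, np.float64(62.1)), (6, np.float64(64.7))]
57 [(17, np.float64(60.1)), (5, np.float64(64.6))]
62 [(13, np.float64(59.1)), (3, np.float64(64.3))]
67 [(13, np.float64(57.5)), (9, np.float64(61.1))]
```

View pics/crop8.png

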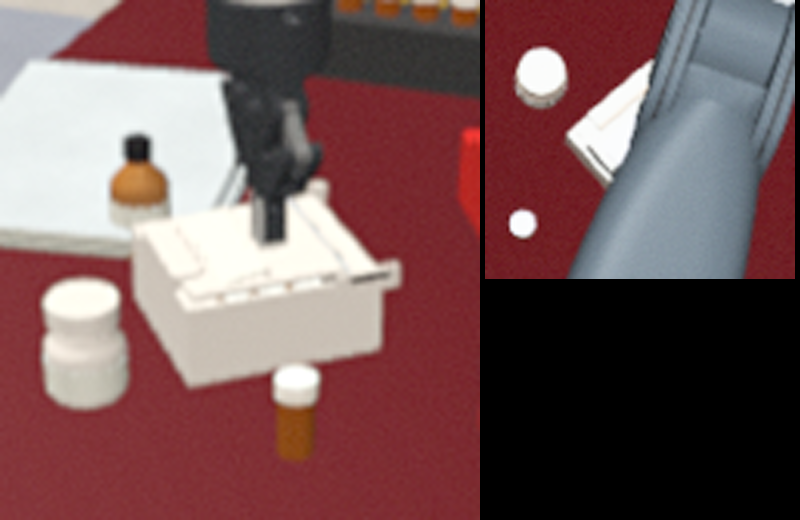

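Emit:
{"method": "arm_command", "body": {
  "rows": [
    {"grip": 1,"x": 0.0016,"y": 0.0013,"z": 0,"turn": 0},
    {"grip": 1,"x": 0,"y": 0,"z": 0,"turn": 0}
  ]
}}

```text
clock: 11.28
tool_pos: [610.6, -165.6, 131.9]
orientation: [[-0.775, -0.632, -0.001], [-0.632, 0.775, -0.005], [0.004, -0.003, -1.0]]
force: [-2.6, -2.0, 4.2]
width: 0.1
```

Emit:
{"method": "arm_command", "body": {
  "rows": [
    {"grip": 1,"x": 0.0016,"y": 0.0013,"z": 0,"turn": 0},
    {"grip": 1,"x": 0,"y": 0,"z": 0,"turn": 0}
  ]
}}

```text
clock: 11.52
tool_pos: [611.8, -164.6, 131.8]
orientation: [[-0.775, -0.632, -0.002], [-0.631, 0.775, -0.006], [0.005, -0.003, -1.0]]
force: [-3.8, -2.9, 5.0]
width: 0.0
```

Run:
```python
from h import *
s=arm.get_state(); print(s['clock'],'TCP local',loc(s['tool_pos'][None])[0].round(1),'F local',np.r_[R@s['force'][:2],s['force'][2]].round(1))
```

```text
11.525 TCP local [ -4.1  -0.8 131.8] F local [-4.8  0.1  5. ]
```

Emit:
{"method": "arm_command", "body": {
  "rows": [
    {"grip": 1,"x": 0.0016,"y": 0.0013,"z": 0,"turn": 0},
    {"grip": 1,"x": 0,"y": 0,"z": 0,"turn": 0}
  ]
}}

```text
clock: 11.78
tool_pos: [612.2, -164.3, 131.7]
orientation: [[-0.776, -0.631, -0.005], [-0.631, 0.776, -0.008], [0.009, -0.003, -1.0]]
force: [-6.9, -5.5, 6.4]
width: -0.2
```

Emit:
{"method": "arm_command", "body": {
  "rows": [
    {"grip": 1,"x": 0.0016,"y": 0.0013,"z": 0,"turn": 0},
    {"grip": 1,"x": 0,"y": 0,"z": 0,"turn": 0}
  ]
}}

```text
clock: 12.02
tool_pos: [612.5, -164.1, 131.5]
orientation: [[-0.777, -0.63, -0.009], [-0.63, 0.777, -0.011], [0.013, -0.003, -1.0]]
force: [-11.0, -7.9, 8.2]
width: -0.0
```

Run:
```python
from h import *
a,b=crops(9); prof(a)
```

```text
12.125 TCP local [ -3.3  -0.8 131.5] F local [-11.9  -0.3   7.3] [-21.  21.   7.  76.  -1. -60.]
-68 [(0, 0), (0, 0)]
-63 [(7, np.float64(55.0)), (5, np.float64(55.2))]
-58 [(10, np.float64(54.7)), (7, np.float64(54.8))]
-53 [(9, np.float64(55.0)), (6, np.float64(54.4))]
-48 [(5, np.float64(55.4)), (5, np.float64(55.6))]
-43 [(9, np.float64(59.4)), (7, np.float64(59.2))]
-38 [(8, np.float64(59.9)), (8, np.float64(58.8))]
-33 [(9, np.float64(59.1)), (4, np.float64(59.2))]
-28 [(12, np.float64(58.8)), (0, 0)]
-23 [(8, np.float64(59.4)), (0, 0)]
-18 [(8, np.float64(58.9)), (0, 0)]
-13 [(11, np.float64(59.7)), (0, 0)]
-8 [(8, np.float64(59.4)), (1, np.float64(60.0))]
-3 [(8, np.float64(59.4)), (7, np.float64(59.3))]
2 [(8, np.float64(59.4)), (2, np.float64(58.7))]
7 [(14, np.float64(64.5)), (6, np.float64(64.3))]
12 [(15, np.float64(63.5)), (10, np.float64(64.3))]
17 [(12, np.float64(62.7)), (8, np.float64(63.5))]
22 [(12, np.float64(62.3)), (6, np.float64(61.6))]
27 [(15, np.float64(60.5)), (8, np.float64(62.0))]
32 [(12, np.float64(60.3)), (9, np.float64(59.9))]
37 [(9, np.float64(59.1)), (10, np.float64(59.3))]
42 [(13, np.float64(59.2)), (2, np.float64(59.6))]
47 [(14, np.float64(62.4)), (3, np.float64(68.3))]
52 [(16, np.float64(63.0)), (7, np.float64(64.7))]
57 [(17, np.float64(59.7)), (3, np.float64(65.7))]
62 [(17, np.float64(59.7)), (5, np.float64(64.4))]
67 [(10, np.float64(56.8)), (10, np.float64(57.4))]
```

View pics/crop9.png

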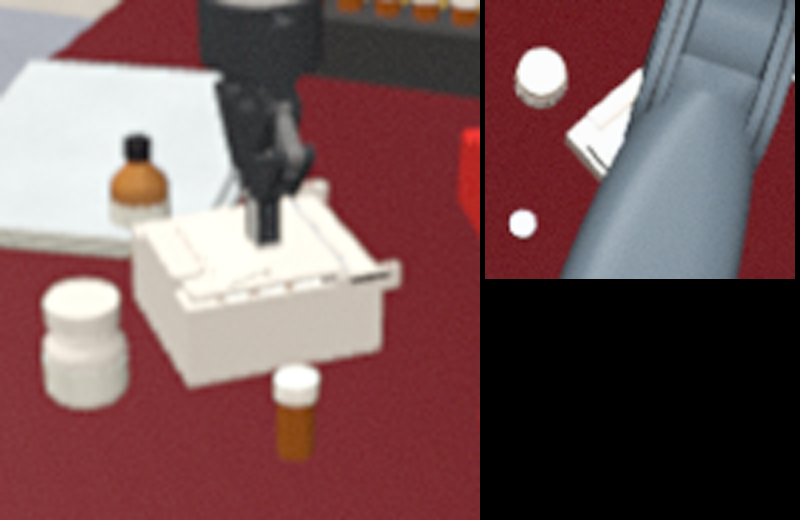

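Emit:
{"method": "arm_command", "body": {
  "rows": [
    {"grip": 1,"x": -0.0022,"y": -0.0018,"z": 0,"turn": 0},
    {"grip": 1,"x": -0.0005,"y": -0.0004,"z": 0.002,"turn": 0},
    {"grip": 1,"x": -0.0008,"y": -0.0006,"z": 0.004,"turn": 0},
    {"grip": 1,"x": -0.001,"y": -0.0008,"z": 0.015,"turn": 0},
    {"grip": 1,"x": 0,"y": 0,"z": 0.04,"turn": 0},
    {"grip": 1,"x": -0.01,"y": -0.008,"z": 0.05,"turn": 0},
    {"grip": 1,"x": -0.035,"y": -0.028,"z": 0.03,"turn": 0},
    {"grip": 1,"x": -0.035,"y": -0.028,"z": 0,"turn": 0}
  ]
}}

```text
clock: 13.12
tool_pos: [533.1, -227.8, 278.1]
orientation: [[-0.773, -0.635, 0.01], [-0.635, 0.773, -0.004], [-0.005, -0.01, -1.0]]
force: [-0.2, -0.6, 0.1]
width: -0.3
```

Emit:
{"method": "arm_command", "body": {
  "rows": [
    {"grip": 1,"x": -0.035,"y": -0.028,"z": 0,"turn": 0},
    {"grip": 1,"x": -0.035,"y": -0.028,"z": 0,"turn": 0},
    {"grip": 1,"x": -0.035,"y": -0.028,"z": 0,"turn": 0},
    {"grip": 1,"x": 0,"y": 0,"z": 0,"turn": 0}
  ]
}}

```text
clock: 13.62
tool_pos: [425.4, -312.6, 273.8]
orientation: [[-0.777, -0.63, 0.003], [-0.63, 0.777, -0.001], [-0.001, -0.003, -1.0]]
force: [0.4, 1.5, 0.6]
width: 0.1
```

Run:
```python
from h import *
a,b=crops(10); prof(a); prof(b)
for l in ['bottle','jar','vial']:
  for n,c in [('side',a),('top',b)]:
    print(l,n,[(r['conf'],w(c,r['position']).round()) for r in arm.boxes_of(l,n)])
```

```text
13.725 TCP local [-239.9    2.5  273.3] F local [-0.5 -0.3 -0.6] [-43.   3.   2.  89.   0. -83.]
-68 [(0, 0), (0, 0)]
-63 [(8, np.float64(55.3)), (5, np.float64(54.5))]
-58 [(9, np.float64(55.8)), (7, np.float64(54.7))]
-53 [(8, np.float64(54.6)), (9, np.float64(54.6))]
-48 [(4, np.float64(55.1)), (3, np.float64(55.0))]
-43 [(9, np.float64(59.0)), (6, np.float64(59.1))]
-38 [(9, np.float64(59.5)), (6, np.float64(59.0))]
-33 [(9, np.float64(60.1)), (7, np.float64(60.2))]
-28 [(6, np.float64(59.6)), (7, np.float64(59.9))]
-23 [(9, np.float64(59.6)), (6, np.float64(59.6))]
-18 [(9, np.float64(59.7)), (8, np.float64(60.3))]
-13 [(9, np.float64(59.2)), (7, np.float64(59.7))]
-8 [(10, np.float64(60.2)), (6, np.float64(60.4))]
-3 [(10, np.float64(60.1)), (7, np.float64(60.1))]
2 [(5, np.float64(61.0)), (3, np.float64(60.9))]
7 [(10, np.float64(66.0)), (5, np.float64(66.2))]
12 [(13, np.float64(65.7)), (8, np.float64(66.2))]
17 [(12, np.float64(64.7)), (8, np.float64(65.6))]
22 [(14, np.float64(65.1)), (9, np.float64(64.2))]
27 [(11, np.float64(63.2)), (10, np.float64(63.2))]
32 [(11, np.flo
[... 1375 characters left out ...]
(63.3)), (13, np.float64(63.2))]
32 [(12, np.float64(62.0)), (13, np.float64(62.9))]
37 [(16, np.float64(60.8)), (13, np.float64(61.0))]
42 [(15, np.float64(62.9)), (12, np.float64(62.0))]
47 [(14, np.float64(64.0)), (15, np.float64(65.6))]
52 [(13, np.float64(63.3)), (11, np.float64(64.1))]
57 [(14, np.float64(62.2)), (13, np.float64(63.6))]
62 [(14, np.float64(59.2)), (11, np.float64(64.8))]
67 [(0, 0), (0, 0)]
bottle side [(0.55, array([ 721., -224.,   55.]))]
bottle top [(0.46, array([ 721., -237.,   58.]))]
jar side [(0.81, array([682., -35.,  39.]))]
jar top [(0.67, array([685., -52.,  65.]))]
vial side [(0.49, array([540., -22.,  30.]))]
vial top [(0.22, array([ 621., -163.,   58.]))]
```

View pics/crop10.png

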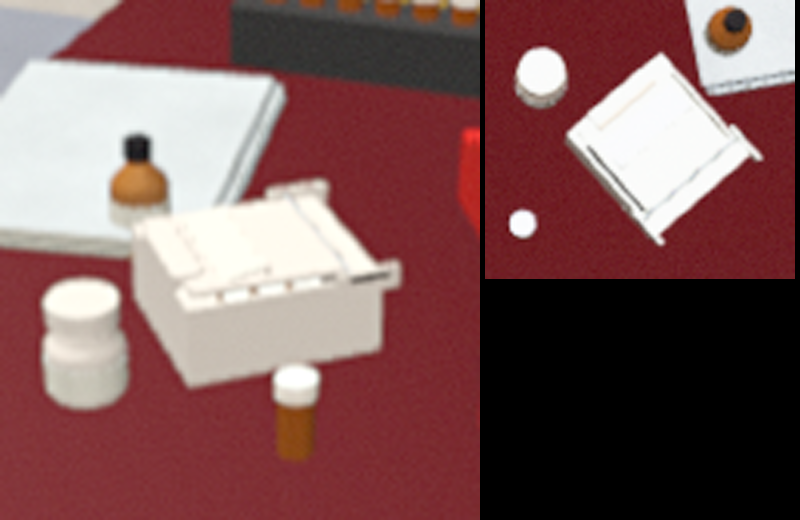

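Released, the flap is held under the lip (edge about 2.5 mm above flat, against its underside). I check that the release didn't drag the carriage back.

```bash
python3 - <<'E' 2>/dev/null
from h import *
from scipy.optimize import curve_fit
for n in ['side6','side8','side9','side10','top10']:
    c=pickle.load(open('pics/%s.pkl'%n,'rb')); L=loc(cloud(c)).reshape(-1,3)
    m=(((L[:,1]>18)&(L[:,1]<43))|((L[:,1]<-25)&(L[:,1]>-43)))&(L[:,2]>52)&(L[:,2]<72)
    x0=-14 if n=='side6' else 5
    out=[]
    for guess,lo,hi in [(x0,x0-12,x0+7),(-47,-58,-38)]:
        if n=='side6' and guess==-47: continue
        s=m&(L[:,0]>lo)&(L[:,0]<hi)
        # step location minimising L1
        best=min((np.abs(L[s,2]-np.where(L[s,0]<t,np.median(L[s&(L[:,0]<t-1),2]),np.median(L[s&(L[:,0]>t+1),2]))).mean(),t) for t in np.arange(lo+4,hi-3,.25))
        out.append(best[1])
    print(n,out)
E
```

```text
side6 [np.float64(-16.5)]
side8 [np.float64(5.5), np.float64(-46.25)]
side9 [np.float64(3.5), np.float64(-47.5)]
side10 [np.float64(2.25), np.float64(-47.0)]
top10 [np.float64(5.25), np.float64(-44.5)]
```

Run:
```python
import cv2,numpy as np
g=lambda k:cv2.imread(f'pics/side{k}.png').astype(np.int16)
# hinge area in full-image px: crop(340,250)/4+(190,90)
o=[]
for k in (7,8,9,10):
    o.append(cv2.resize(g(k)[132:167,255:295].astype(np.uint8),(400,300)[:2],interpolation=cv2.INTER_CUBIC))
cv2.imwrite('pics/hinge.png',np.vstack([np.hstack(o[:2]),np.hstack(o[2:])]))
a=g(9)[132:167,268:295].mean(2);
for k in (7,8,10): print(k,np.abs(g(k)[132:167,268:295].mean(2)-a).mean().round(2))
```

```text
7 3.62
8 1.45
10 1.79
```

View pics/hinge.png

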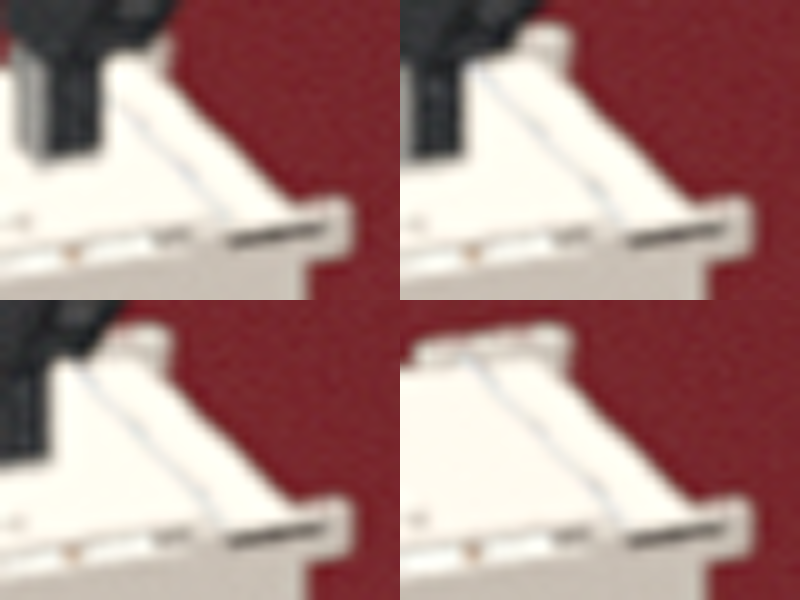

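The hinge seam in the pictures from the firm push (lower left) and after release (lower right) ends at about the same place: (215,520), and (615,520) in the right-hand panel. The carriage stayed home, and the bottle, jar and vial are where they were. I hand in the job.

Run:
```python
from h import *
print(arm.finish_job())
```

```text
the job is handed in; nothing more can be done
None
```

The white vial case is closed: the flap is tucked under the lip and stayed shut after I let go. I handed the job in at about 13.8 s; no verdict came back.

**What I did:** I worked with the gripper shut, using only the fingertip on the flap's outer face.
- I pushed the standing flap over near its free edge until it lay flat, with the carriage still drawn back.
- I lifted off, and it rose to about 0.25 rad as described.
- I then pressed it flat again between hinge and ledge with about 5 N and pushed it towards the lip. Most of that slide came from friction under the fingertip. The finger reached the ledge at the end and pushed against it to a firm stop at about 12 N.
- I eased off and backed the arm away.

**Last checks:**
- **Flap:** after release its free edge sits about 2.5 mm above flat, so it is held under the lip.
- **Carriage:** the hinge seam is in the same place in the pictures from the firm push and from after release. The ledge moved about 19–20 mm from its starting place. My depth estimates of the ledge position scatter by about 1.5 mm, so I rely on the firm stop and the unmoved seam to say it is fully home.
- **Bystanders:** the bottle and jar read within about 3 mm of their first positions in both cameras. The vial does too in the side camera, but the top camera's vial detection was a weak false hit on the case, so I ignored it.
- **Forces:** the highest tool force I read was about 16 N in total.

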